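# Lock a circuit board under a sprung clamp bar with a quarter-turn T-pin

## Task

Clamp the circuit board in the soldering fixture: take the winged T-pin from the rack, feel its T-head gently down through the slot in the loose plate below the clamp bar's opening, press the sprung bar down with it, turn it a quarter turn and let it spring up so that the T-head locks and keeps the bar down. Do not force it: press only a little harder than the spring (never 35 N on the fixture), and leave the plain pin and the other things on the bench alone. Let go at the end.

Things in the scene. Friction and masses are not known exactly. Their poses are not given: they have to be found in the camera images.
- fixture: Fixed steel base 180 x 100 x 5 mm. Origin on the bench below the centre of the clamp opening; z up; x points from there to the green circuit board (88 mm along +x). Round the origin stands a hollow aluminium box 74 x 74 mm, 33 mm high, with the steel lock plate in it (see point opening) and the sprung clamp bar above (see joint clampbar). It bears no more than 35 N from the pin.
- opening (a point): Centre of the clamp opening, 32 mm over the bench: top of the lock plate (62 x 52 x 8 mm, hollow below to 5 mm over the bench). Fixture axes. The plate's one slot is 27 mm (x) by 10 mm (y), edges bevelled 1.5 mm. The plate rests anywhere up to 6 mm off this point along fixture y, not measured: slide the T-head across y with a few N down to find it. About 5 N shifts the plate along y.
- groove (a point): Fixed point under point opening, 26.5 mm over the bench: the roof of the cross groove in the lock plate's underside (underside 24 mm over the bench). The groove is 10 mm wide (fixture x), 2.5 mm deep, runs along fixture y and crosses the slot; it shifts with the plate. The turned T-head (either way round) springs up into it.
- clampbar (a joint): How far (m) the clamp bar is down: 0 at rest, 0.012 at its stop. Aluminium bar 60 mm wide, 5 mm thick, top 55 mm over the bench at rest, on springs: 4 N starts it, 9 N at 0.006, 11 N at 0.009. Its opening, 34 mm (fixture x) by 30 mm (y), lets the T-head by. The T-head turns only with the bar at 0.009 to 0.012; locked and let go, it stays at about 0.006.
- bar_top (a point): Centre of the opening at the clamp bar's top face; moves down with the bar. The pin's collar meets the bar at rest when the pin's foot is 24.5 mm over the bench; the foot is at 15.5 mm or lower (not below 12.5) to turn, and at about 18.5 mm when locked. Guide-post heads beside it end 59 mm over the bench.
- tpin: T-pin, 70 mm tall, loose, upright in a rack well. Origin: centre of its foot; z up; x along T-head and wing. T-head at the foot: steel, 24 (x) x 7 (y) x 8 mm high; 6.6 mm shank; steel collar, diameter 46, from 30.5 to 36.5 mm above the foot; black wing grip 44 (x) x 12 (y) mm from 36.5 to 70.5 mm above the foot: pinch it across its 12 mm. About 0.14 kg. In the rack its foot is 14.5 mm over the bench.
- thead (a point): Centre of the T-head of the T-pin, on its axis, 4 mm above its foot. Axes as the T-pin's.
- rack: Fixed grey plastic block 70 (x) x 165 (y) x 45 mm high with two square wells, 34 mm, at y = +42 and -42 mm; one holds the T-pin, the other the plain pin. Origin at the centre of its underside.
- plainpin: Plain pin with a round black head (26 mm) and no T-head; leave it in its well. Origin at its foot.
- spool: Solder spool, 58 mm across, 40 mm high; leave it alone. Origin under its centre.
- driver: Screwdriver, 170 mm long, lying on the bench; leave it alone. Origin at the underside of its middle.
- partsbox: Clear divided parts box 100 x 160 x 35 mm; leave it alone. Origin under its centre.

How it is judged:
By the outcome, as a careful person would: the job done as asked, in the order asked, and still so for the second after the job is handed in, with the robot touching nothing.
It also fails if it takes over 61 s, if anything falls off the work surface, if the arm or the gripper's body presses on something with over 40 N, if the wrist force passes 120 N, or if a joint passes its speed limit or range.

## Robot

A 7-joint arm with a two-finger parallel gripper is mounted at the origin on the work surface. World frame = base frame: x ahead of the robot, y to its left, z up, the work surface at z = 0. Lengths are in m, angles in rad, forces in N, time in s.
With the tool pointing down it reaches from about 0.4 to 0.85 m from the base axis. Payload 10.4 kg.
Tool frame: the origin (TCP) lies between the finger pads; the fingertips stand 17 mm ahead of it and the grasp point (between the pads) lies 2 mm behind it; z points along the fingers, y is the direction in which the jaws open and shut (so a half turn about z gives the same grasp; the last joint's range is limited). The gripper opens to 85 mm and grips with 20 to 120 N. Pads are 22 mm wide; open, the fingers measure 114 mm over their backs; the gripper's body (76 mm by 85 mm) begins 54 mm behind the grasp point. The pads swing forward as they close: fully open they stand 13 mm farther back than shut.
Start: joints at [-1.232, 0.332, -0.065, 1.46, 0.022, 1.35, -0.088], TCP at [0.221, 0.585, 0.248] pointing down, gripper open.
Joint ranges: [-2.6, 2.6], [-0.5, 2.12], [-1.47, 1.34], [0.16, 2.42], [-1.27, 4.41], [0.06, 2.06], [-2.6, 2.6]. Speed limits (rad/s): [2.22, 2.22, 2.79, 2.79, 3.14, 3.14, 3.14].

## Interface

Orientations are given as a unit quaternion [w, x, y, z].
In Python, from plant import status, viewer, arm gives the robot as it stands.
- The arm moves only by the tool move_arm, never from a script. Its argument "series" is a list of rows, each an object of numbers: "x", "y", "z": the shift along the tool's x, y, z in mm; "wx", "wy", "wz": the turn, a rotation vector about the tool's x, y, z in rad; "hand": the gripper's target within -1 to 1 (shut at 1, half-way at 0, fully open at -1). A call has 1 to 8 rows; each row is the pose to reach, as a shift and turn from the pose commanded when the call began, along the tool's axes at that moment; what a row does not reach only later rows make up. A row lasts 1/10 s, in which the tool goes at most 50 mm and 8.59 degrees, less where a joint would pass 70% of its speed; a pose out of reach is approached as far as the arm can. A call with a gripper value outside its range is refused whole. The fingers move at their own pace and stop on an object; "newtons" is the grip in N (left out, the last holds). Time passes only in rows, so rows that repeat a pose let the fingers close. It gives the time, the measured TCP pose, the force and the opening at its end, in the units of the state.
- status.state(): the state, without advancing time (a new reading comes with each control period).
- viewer.get_image(name): name is "scene" or "top"; returns (picture, depth): 480x640x3 uint8, blue, green, red; 480x640 float32, m along the optical axis (not along the pixel's ray), 0 where there is no reading.
- viewer.camera_model(name): a dict with "K" (3x3 intrinsics, pixels), "k1" (the pictures are not rectified: a ray, as slopes to the right and down, at radius r is drawn at 1 + k1 r^2 times it, then the intrinsics apply), "R" (3x3) and "t" (3): a world point X has camera coordinates R X + t. Camera axes: x right, y down, z forward; pixel columns grow to the right and rows downward; lengths in m; the calibration is good to about 2 mm. A picture is of the moment at which its call begins. camera_model takes no time and is no camera call.
- arm.hand_in(): hands the job in, once; it reports no verdict.
The state is a dict: "time": time; "qpos": joint angles; "joint_velocities": joint speeds; "tau": joint torques, N m; "tcp_pos": TCP position; "orientation": TCP orientation; "contact_force": force on the tool from outside, world axes, zero at the start; "ft_torque": the same for the moment, N m; "gripper_width": finger opening in m.
Only numpy, scipy, OpenCV 4.12 (cv2) and the standard library are available. Lean on these libraries where they do the work, as an engineer would, in place of code of your own. Each camera call takes 0.05 s, during which the arm holds its last target. There are 200 camera calls.

## Working session

There is one attempt and no reset: what is moved stays moved. The work goes in short steps, Python scripts to look and compute and a tool call to move; the robot and the scene stay as the last step left them, time stands still between calls to the robot, and variables do not carry over. Pictures are saved under pics/ and viewed, about 8 in all and at most 12, crops included, and the job is handed in when it is done.

Besides the shell and the picture viewer there is one more tool, called after "Emit:" as name([rows], argument=value, ...), one row to a line, values as JSON. move_arm: Moves the arm, as the interface text tells. Its arguments: {"type":"object","properties":{"series":{"type":"array","items":{"type":"object","properties":{"x":{"type":"number"},"y":{"type":"number"},"z":{"type":"number"},"wx":{"type":"number"},"wy":{"type":"number"},"wz":{"type":"number"},"hand":{"type":"number"}}}},"newtons":{"type":"number"}},"required":["series"]}

```bash
mkdir -p pics; ls; cat > h.py <<'E'
import numpy as np, cv2
from plant import status, viewer, arm
def grab(n,tag):
    im,d=viewer.get_image(n); cv2.imwrite(f'pics/{tag}.png',im); np.save(f'pics/{tag}.npy',d); return im,d
def ray(n,u,v):
    m=viewer.camera_model(n); K=np.array(m['K']);R=np.array(m['R']);t=np.array(m['t'])
    p=cv2.undistortPoints(np.array([[[u,v]]],float),K,np.array([m['k1'],0,0,0,0.]))[0,0]
    return -R.T@t, R.T@np.array([p[0],p[1],1])
def onz(n,u,v,z):
    o,d=ray(n,u,v); return o+d*(z-o[2])/d[2]
def atd(n,u,v,dep):
    o,d=ray(n,u,v); return o+d*dep
def st():
    s=status.state(); print({k:np.round(s[k],4).tolist() for k in s if k not in('joint_velocities','tau')})
E
python3 - <<'E'
from h import *
for n in('scene','top'):
    grab(n,n+'0'); m=viewer.camera_model(n); print(n,{k:np.round(m[k],3).tolist() for k in m})
st()
E
```

```text
pics
scene {'K': [[480.341, 0.0, 322.425], [0.0, 480.341, 236.47], [0.0, 0.0, 1.0]], 'k1': -0.005, 'R': [[0.49, 0.872, 0.004], [0.67, -0.373, -0.642], [-0.558, 0.317, -0.767]], 't': [-0.268, -0.361, 1.365]}
top {'K': [[590.447, 0.0, 321.405], [0.0, 590.447, 248.765], [0.0, 0.0, 1.0]], 'k1': -0.058, 'R': [[0.017, -1.0, -0.003], [-0.975, -0.015, -0.22], [0.22, 0.006, -0.975]], 't': [0.005, 0.606, 1.157]}
{'time': 0.1, 'qpos': [-1.2316, 0.3328, -0.0647, 1.4608, 0.0216, 1.3499, -0.0885], 'tcp_pos': [0.2211, 0.5842, 0.2476], 'orientation': [-0.0001, 0.1799, 0.9837, -0.0006], 'contact_force': [-0.1293, 0.1745, -0.7992], 'ft_torque': [-0.0189, -0.0087, -0.0156], 'gripper_width': 0.0854}
```

View pics/top0.png

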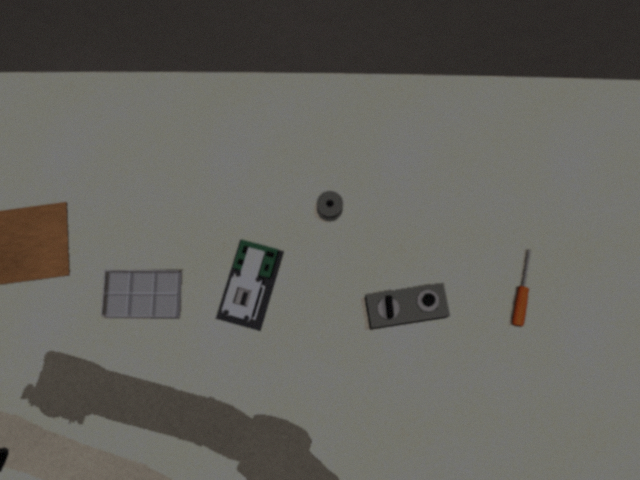

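View pics/scene0.png

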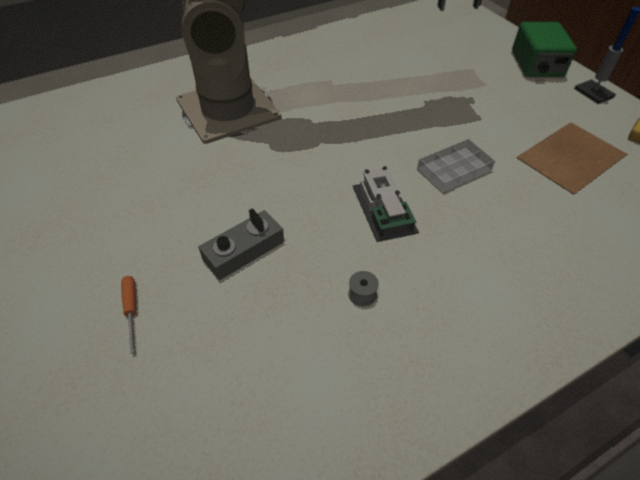

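Top: the rack is near (407,306) with the T-pin at (389,306) on the left. The fixture opening is near (243,297), with the board toward (257,258). Scene: the T-pin wing is at (257,221) and the opening near (382,182). I'll enlarge these areas.

```bash
python3 - <<'E'
from h import *
t=cv2.imread('pics/top0.png');s=cv2.imread('pics/scene0.png')
def c(im,x,y,w,h,k): return cv2.convertScaleAbs(cv2.resize(im[y:y+h,x:x+w],None,fx=k,fy=k,interpolation=cv2.INTER_CUBIC),alpha=1.8)
a=np.hstack([c(t,210,235,80,100,4),c(t,360,270,100,100,4)[:400]])
b=np.hstack([c(s,350,155,80,50,4),c(s,205,200,100,50,4)])
cv2.imwrite('pics/crop0.png',np.vstack([a,b]))
# numbers
d=np.load('pics/top0.npy')
for n,u,v in[('wing',389,306),('plainhead',428,300),('bar',254,265)]: print(n,d[v,u],atd('top',u,v,d[v,u]).round(4))
E
```

```text
wing 1.1824126 [ 0.4868 -0.1226  0.0835]
plainhead 1.1990993 [ 0.5021 -0.2038  0.0693]
bar 1.229919 [0.5717 0.155  0.0558]
```

View pics/crop0.png

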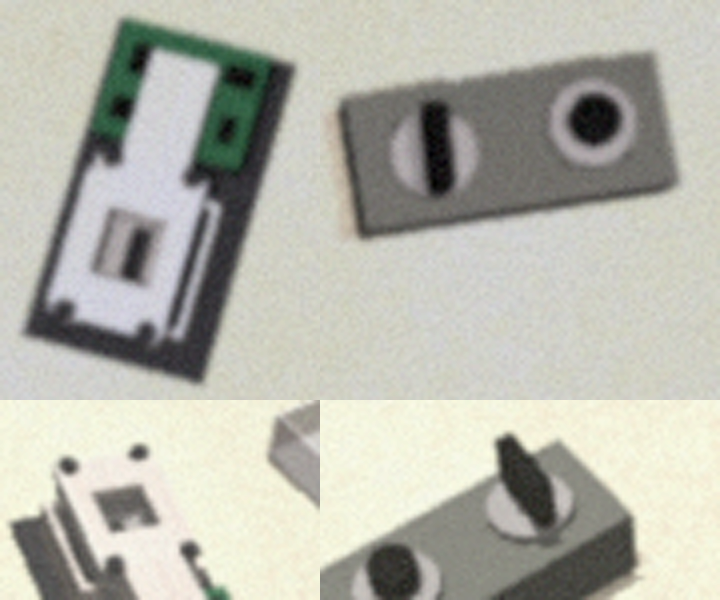

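```bash
python3 - <<'E'
from h import *
K=8
def crop(im,x,y,w,h): return cv2.resize(cv2.GaussianBlur(im[y:y+h,x:x+w],(0,0),.5),None,fx=K,fy=K,interpolation=cv2.INTER_CUBIC)
def px(p,x,y): return x+(p[0]+.5)/K-.5, y+(p[1]+.5)/K-.5
def big(m,pt):
    n,l,s,c=cv2.connectedComponentsWithStats(m.astype(np.uint8))
    return (l==l[pt[1],pt[0]]).astype(np.uint8)
ims={n:cv2.imread(f'pics/{n}0.png') for n in('top','scene')}
for n in ims:
    o,_=ray(n,320,240); print(n,'cam',o.round(3))
# wing: dark
for n,(x,y,w,h),seed in(('top',(378,290,26,32),(389,307)),('scene',(243,203,30,36),(257,221))):
    g=crop(ims[n],x,y,w,h).max(2); sp=((seed[0]-x)*K+4,(seed[1]-y)*K+4)
    print(n,'dark',g[sp[1],sp[0]],'pct',np.percentile(g,[5,25,50,75,95]))
    T=(int(g[sp[1],sp[0]])+np.percentile(g,50))/2
    m=big(g<T,sp); c=max(cv2.findContours(m,0,2)[0],key=cv2.contourArea)
    q=cv2.boxPoints(cv2.minAreaRect(c)); M=cv2.moments(c); cc=px((M['m10']/M['m00'],M['m01']/M['m00']),x,y)
    print(' T',T,'cent',np.round(cc,2),'world z.068',onz(n,*cc,.068).round(4))
    print(' corners@.068',[onz(n,*px(p,x,y),.068)[:2].round(4).tolist() for p in q])
    hp=np.array([onz(n,*px(p[0],x,y),.068)[:2] for p in cv2.approxPolyDP(cv2.convexHull(c),8,True)]); print(' poly',hp.round(4).tolist())
# opening
for n,(x,y,w,h),seed in(('top',(228,282,30,30),(243,297)),('scene',(366,166,32,30),(382,182))):
    g=crop(ims[n],x,y,w,h).max(2)
    sp=((seed[0]-x)*K+4,(seed[1]-y)*K+4); W=np.percentile(g,80); lo=g[sp[1],sp[0]]; 
    print(n,'bar',W,'seed',lo)
    for f in(.8,.87,.92):
        m=big(g<W*f,sp); c=max(cv2.findContours(m,0,2)[0],key=cv2.contourArea); r=cv2.minAreaRect(c)
        q=np.array([onz(n,*px(p,x,y),.055)[:2] for p in cv2.boxPoints(r)])
        e=q[1]-q[0];e2=q[2]-q[1]
        print(f,'ctr',q.mean(0).round(4),'sides',np.linalg.norm(e).round(4),np.degrees(np.arctan2(e[1],e[0])).round(1),np.linalg.norm(e2).round(4),np.degrees(np.arctan2(e2[1],e2[0])).round(1),'cent',px(r[0],x,y))
# slot in top
x,y,w,h=228,282,30,30; g=crop(ims['top'],x,y,w,h).max(2)
sp=(int((244.2-x)*K),int((298.2-y)*K)); print('slot val',g[sp[1],sp[0]])
m=big(g<(int(g[sp[1],sp[0]])+70)/2,sp);c=max(cv2.findContours(m,0,2)[0],key=cv2.contourArea);q=np.array([onz('top',*px(p,x,y),.032)[:2] for p in cv2.boxPoints(cv2.minAreaRect(c))]);print('slot',q.round(4).tolist(),q.mean(0))
# base silhouette angle: long right edge, green board
b=ims['top'];hsv=cv2.cvtColor(b,cv2.COLOR_BGR2HSV);m=(hsv[...,2]<60).astype(np.uint8);m[:235]=0;m[335:]=0;m[:,:212]=0;m[:,288:]=0
m=cv2.morphologyEx(m,cv2.MORPH_CLOSE,np.ones((15,15)));c=max(cv2.findContours(m,0,2)[0],key=cv2.contourArea)
q=np.array([onz('top',*p,.005)[:2] for p in cv2.boxPoints(cv2.minAreaRect(c))]);print('base',q.round(4).tolist(),q.mean(0))
E
```

```text
top cam [0.336 0.007 1.263]
scene cam [ 1.135 -0.334  0.817]
top dark 11 pct [11. 58. 63. 74. 95.]
 T 37.0 cent [388.78 306.42] world z.068 [ 0.488  -0.1239  0.068 ]
 corners@.068 [[0.5107, -0.1155], [0.5119, -0.1294], [0.4642, -0.1323], [0.4631, -0.1185]]
 poly [[0.5112, -0.121], [0.5072, -0.1297], [0.471, -0.1317], [0.4635, -0.124], [0.4668, -0.12], [0.5085, -0.1167]]
scene dark 29 pct [ 28.  65.  79. 129. 136.]
 T 54.0 cent [256.35 220.61] world z.068 [ 0.4853 -0.1235  0.068 ]
 corners@.068 [[0.4538, -0.1348], [0.4474, -0.1131], [0.5161, -0.1117], [0.5216, -0.1327]]
 poly [[0.45, -0.1219], [0.4514, -0.117], [0.4868, -0.1125], [0.5117, -0.1197], [0.5196, -0.125], [0.5163, -0.1309], [0.4766, -0.1336]]
top bar 121.0 seed 28
0.8 ctr [0.5055 0.1786] sides 0.0363 -13.8 0.0323 -105.6 cent (241.29896926879883, 296.377818107605)
0.87 ctr [0.5057 0.1786] sides 0.0384 -13.8 0.0346 -105.5 cent (241.3323154449463, 296.3139600753784)
0.92 ctr [0.5058 0.1783] sides 0.0404 -13.8 0.0366 -105.5 cent (241.4881649017334, 296.2632246017456)
scene bar 136.0 seed 59
0.8 ctr [0.5032 0.1789] sides 0.0373 75.3 0.037 -27.3 cent (381.07739448547363, 181.64565467834473)
0.87 ctr [0.5032 0.1788] sides 0.0394 75.8 0.0396 -27.1 cent (381.05018424987793, 181.64473152160645)
0.92 ctr [0.5031 0.1788] sides 0.0408 76.1 0.0419 -26.9 cent (381.0365161895752, 181.64482879638672)
slot val 26
slot [[0.4938, 0.1844], [0.5189, 0.1777], [0.5164, 0.1693], [0.4913, 0.176]] [0.50508556 0.17684538]
base [[0.4656, 0.2376], [0.6401, 0.1953], [0.6126, 0.0991], [0.4399, 0.1437]] [0.53955729 0.16892661]
```

Emit:
move_arm([
  {"x": -15,"y": -17,"wz": -0.03,"hand": -1},
  {"x": -45,"y": -51,"wz": -0.09},
  {"x": -77,"y": -88,"wz": -0.15},
  {"x": -110,"y": -125,"wz": -0.21},
  {"x": -143,"y": -162,"wz": -0.27},
  {"x": -176,"y": -200,"wz": -0.33},
  {"x": -209,"y": -237,"wz": -0.39},
  {"x": -242,"y": -275,"wz": -0.432},
])

```text
invalid input
```

```bash
cat >> h.py <<'E'
from scipy.spatial.transform import Rotation as Ro
def rel(target,xang):
    "shift in tool mm and wz so TCP->target, pointing down, tool x at xang deg"
    s=status.state();w,x,y,z=s['orientation'];R=Ro.from_quat([x,y,z,w])
    a=np.radians(xang);X=np.array([np.cos(a),np.sin(a),0]);Z=np.array([0,0,-1.]);Y=np.cross(Z,X)
    Rt=Ro.from_matrix(np.c_[X,Y,Z])
    print('shift mm',(R.inv().apply(np.array(target)-s['tcp_pos'])*1e3).round(1),'rotvec',(R.inv()*Rt).as_rotvec().round(4))
E
python3 -c "
from h import *
st(); rel([.487,-.1237,.2],184)"
```

```text
{'time': 0.1, 'qpos': [-1.2316, 0.3328, -0.0647, 1.4608, 0.0216, 1.3499, -0.0885], 'tcp_pos': [0.2211, 0.5842, 0.2476], 'orientation': [-0.0001, 0.1799, 0.9837, -0.0006], 'contact_force': [-0.1293, 0.1745, -0.7992], 'ft_torque': [-0.0189, -0.0087, -0.0156], 'gripper_width': 0.0854}
shift mm [-499.2 -568.    48.3] rotvec [-1.300e-03 -2.000e-04 -4.316e-01]
```

Emit:
move_arm([
  {"x": -15,"y": -17,"z": 0,"wx": 0,"wy": 0,"wz": -0.03,"hand": -1},
  {"x": -45,"y": -51,"z": 0,"wx": 0,"wy": 0,"wz": -0.09,"hand": -1},
  {"x": -77,"y": -88,"z": 0,"wx": 0,"wy": 0,"wz": -0.15,"hand": -1},
  {"x": -110,"y": -125,"z": 0,"wx": 0,"wy": 0,"wz": -0.21,"hand": -1},
  {"x": -143,"y": -162,"z": 0,"wx": 0,"wy": 0,"wz": -0.27,"hand": -1},
  {"x": -176,"y": -200,"z": 0,"wx": 0,"wy": 0,"wz": -0.33,"hand": -1},
  {"x": -209,"y": -237,"z": 0,"wx": 0,"wy": 0,"wz": -0.39,"hand": -1},
  {"x": -242,"y": -275,"z": 0,"wx": 0,"wy": 0,"wz": -0.432,"hand": -1},
])

```text
time: 0.9
tcp_pos: [0.3503, 0.2399, 0.2482]
orientation: [-0.0, -0.036, 0.999, 0.0]
contact_force: [1.7, -0.8, -0.2]
gripper_width: 0.0857
```

```bash
python3 -c "
from h import *
st(); rel([.487,-.1237,.2],184)"
```

```text
{'time': 0.9, 'qpos': [-0.8668, -0.1231, 0.1471, 1.9584, 0.0183, 1.3049, 0.9177], 'tcp_pos': [0.3503, 0.2399, 0.2482], 'orientation': [-0.0001, -0.0363, 0.9993, 0.0002], 'contact_force': [1.6748, -0.7744, -0.2292], 'ft_torque': [0.0315, -0.0898, -0.0374], 'gripper_width': 0.0857}
shift mm [-110.  -372.6   48. ] rotvec [ 0.0003 -0.0001  0.0028]
```

Emit:
move_arm([
  {"x": -14,"y": -47,"z": 0,"wx": 0,"wy": 0,"wz": 0,"hand": -1},
  {"x": -28,"y": -94,"z": 6,"wx": 0,"wy": 0,"wz": 0,"hand": -1},
  {"x": -42,"y": -141,"z": 12,"wx": 0,"wy": 0,"wz": 0,"hand": -1},
  {"x": -56,"y": -188,"z": 18,"wx": 0,"wy": 0,"wz": 0,"hand": -1},
  {"x": -70,"y": -235,"z": 24,"wx": 0,"wy": 0,"wz": 0,"hand": -1},
  {"x": -84,"y": -282,"z": 32,"wx": 0,"wy": 0,"wz": 0,"hand": -1},
  {"x": -97,"y": -329,"z": 40,"wx": 0,"wy": 0,"wz": 0,"hand": -1},
  {"x": -110,"y": -372,"z": 48,"wx": 0,"wy": 0,"wz": 0,"hand": -1},
])

```text
time: 1.7
tcp_pos: [0.4861, -0.1237, 0.2001]
orientation: [0.0, -0.035, 0.999, -0.0]
contact_force: [1.3, 1.0, -1.0]
gripper_width: 0.0851
```

```bash
python3 -c "
from h import *
st(); rel([.487,-.1237,.071],184)"
```

```text
{'time': 1.7, 'qpos': [-0.4891, 0.0902, 0.6899, 1.878, -0.0619, 1.1938, 1.8621], 'tcp_pos': [0.4861, -0.1237, 0.2001], 'orientation': [0.0004, -0.0349, 0.9994, -0.0], 'contact_force': [1.2898, 0.952, -1.0497], 'ft_torque': [0.1255, -0.0381, -0.0164], 'gripper_width': 0.0851}
shift mm [-8.000e-01 -1.000e-01  1.292e+02] rotvec [-0.      0.0007 -0.    ]
```

Emit:
move_arm([
  {"x": 0,"y": 0,"z": 20,"wx": 0,"wy": 0,"wz": 0,"hand": -1},
  {"x": 0,"y": 0,"z": 45,"wx": 0,"wy": 0,"wz": 0,"hand": -1},
  {"x": 0,"y": 0,"z": 70,"wx": 0,"wy": 0,"wz": 0,"hand": -1},
  {"x": 0,"y": 0,"z": 90,"wx": 0,"wy": 0,"wz": 0,"hand": -1},
  {"x": 0,"y": 0,"z": 108,"wx": 0,"wy": 0,"wz": 0,"hand": -1},
  {"x": 0,"y": 0,"z": 120,"wx": 0,"wy": 0,"wz": 0,"hand": -1},
  {"x": 0,"y": 0,"z": 128,"wx": 0,"wy": 0,"wz": 0,"hand": -1},
  {"x": 0,"y": 0,"z": 129,"wx": 0,"wy": 0,"wz": 0,"hand": -1},
])

```text
time: 2.5
tcp_pos: [0.4856, -0.1213, 0.0707]
orientation: [-0.001, -0.035, 0.999, 0.0]
contact_force: [-0.1, 0.3, 0.8]
gripper_width: 0.0857
```

Emit:
move_arm([
  {"x": 0,"y": 0,"z": 0,"wx": 0,"wy": 0,"wz": 0,"hand": 1},
  {"x": 0,"y": 0,"z": 0,"wx": 0,"wy": 0,"wz": 0,"hand": 1},
  {"x": 0,"y": 0,"z": 0,"wx": 0,"wy": 0,"wz": 0,"hand": 1},
  {"x": 0,"y": 0,"z": 0,"wx": 0,"wy": 0,"wz": 0,"hand": 1},
  {"x": 0,"y": 0,"z": 0,"wx": 0,"wy": 0,"wz": 0,"hand": 1},
  {"x": 0,"y": 0,"z": 0,"wx": 0,"wy": 0,"wz": 0,"hand": 1},
  {"x": 0,"y": 0,"z": 0,"wx": 0,"wy": 0,"wz": 0,"hand": 1},
  {"x": 0,"y": 0,"z": 0,"wx": 0,"wy": 0,"wz": 0,"hand": 1},
], newtons=40)

```text
time: 3.3
tcp_pos: [0.4862, -0.1214, 0.0716]
orientation: [0.0, -0.035, 0.999, 0.0]
contact_force: [-0.6, -0.3, 5.3]
gripper_width: 0.0114
```

```bash
python3 -c "
from h import *
st(); grab('top','top1')
im,d=grab('scene','scene1')
t=cv2.imread('pics/top1.png')
c=lambda im,x,y:cv2.convertScaleAbs(cv2.resize(im[y:y+80,x:x+80],None,fx=5,fy=5,interpolation=cv2.INTER_CUBIC),alpha=1.8)
cv2.imwrite('pics/g1.png',np.hstack([c(t,350,265),c(im,210,170)]))"
```

```text
{'time': 3.3, 'qpos': [-0.4289, 0.2815, 0.6579, 2.0041, -0.2149, 0.9233, 1.9814], 'tcp_pos': [0.4862, -0.1214, 0.0716], 'orientation': [0.0003, -0.0351, 0.9994, 0.0], 'contact_force': [-0.589, -0.2699, 5.2592], 'ft_torque': [-0.0982, 0.2392, -0.0698], 'gripper_width': 0.0114}
```

View pics/g1.png

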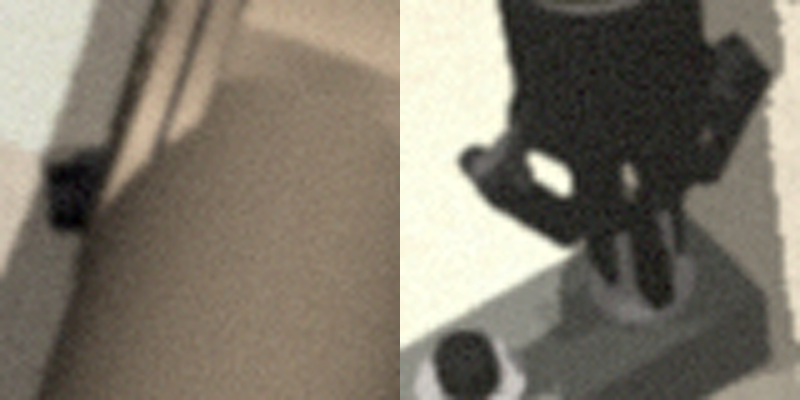

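Emit:
move_arm([
  {"x": 0,"y": 0,"z": 0,"wx": 0,"wy": 0,"wz": 0,"hand": 1},
  {"x": 0,"y": 0,"z": -3,"wx": 0,"wy": 0,"wz": 0,"hand": 1},
  {"x": 0,"y": 0,"z": -12,"wx": 0,"wy": 0,"wz": 0,"hand": 1},
  {"x": 0,"y": 0,"z": -27,"wx": 0,"wy": 0,"wz": 0,"hand": 1},
  {"x": 0,"y": 0,"z": -47,"wx": 0,"wy": 0,"wz": 0,"hand": 1},
  {"x": 0,"y": 0,"z": -70,"wx": 0,"wy": 0,"wz": 0,"hand": 1},
  {"x": 0,"y": 0,"z": -90,"wx": 0,"wy": 0,"wz": 0,"hand": 1},
  {"x": 0,"y": 0,"z": -100,"wx": 0,"wy": 0,"wz": 0,"hand": 1},
], newtons=60)

```text
time: 4.2
tcp_pos: [0.4865, -0.1215, 0.1732]
orientation: [0.001, -0.035, 0.999, 0.0]
contact_force: [0.8, -0.2, -0.9]
gripper_width: 0.0112
```

```bash
python3 -c "
from h import *
st(); rel([.5045,.1787,.15],165.8)"
```

```text
{'time': 4.2, 'qpos': [-0.4887, 0.1219, 0.6939, 1.9121, -0.0867, 1.135, 1.8789], 'tcp_pos': [0.4865, -0.1215, 0.1732], 'orientation': [0.0011, -0.035, 0.9994, 0.0001], 'contact_force': [0.7796, -0.1556, -0.9125], 'ft_torque': [-0.037, 0.0055, -0.0383], 'gripper_width': 0.0112}
shift mm [-38.9 298.2  23.4] rotvec [0.0005 0.0022 0.3178]
```

Emit:
move_arm([
  {"x": -2,"y": 15,"z": 0,"wx": 0,"wy": 0.001,"wz": 0.02,"hand": 1},
  {"x": -8,"y": 58,"z": 0,"wx": 0,"wy": 0.002,"wz": 0.06,"hand": 1},
  {"x": -14,"y": 106,"z": 0,"wx": 0,"wy": 0.002,"wz": 0.12,"hand": 1},
  {"x": -20,"y": 154,"z": 5,"wx": 0,"wy": 0.002,"wz": 0.18,"hand": 1},
  {"x": -26,"y": 202,"z": 10,"wx": 0,"wy": 0.002,"wz": 0.24,"hand": 1},
  {"x": -33,"y": 249,"z": 16,"wx": 0,"wy": 0.002,"wz": 0.29,"hand": 1},
  {"x": -37,"y": 283,"z": 20,"wx": 0,"wy": 0.002,"wz": 0.318,"hand": 1},
  {"x": -39,"y": 298,"z": 23,"wx": 0,"wy": 0.002,"wz": 0.318,"hand": 1},
])

```text
time: 5.0
tcp_pos: [0.5029, 0.1826, 0.1475]
orientation: [-0.002, 0.122, 0.993, -0.0]
contact_force: [-0.0, -0.6, -1.5]
gripper_width: 0.011
```

```bash
python3 -c "
from h import *
st(); rel([.5045,.1787,.15],165.8)
t,_=grab('top','top2')
im,d=grab('scene','scene2')
c=lambda im,x,y:cv2.convertScaleAbs(cv2.resize(im[y:y+100,x:x+80],None,fx=5,fy=5,interpolation=cv2.INTER_CUBIC),alpha=1.8)
cv2.imwrite('pics/g2.png',np.hstack([c(t,205,235),c(im,345,110)]))"
```

```text
{'time': 5.0, 'qpos': [-0.8548, 0.2282, 0.479, 1.8451, -0.1191, 1.0989, 0.9952], 'tcp_pos': [0.5029, 0.1826, 0.1475], 'orientation': [-0.0016, 0.1216, 0.9926, -0.0], 'contact_force': [-0.0178, -0.5905, -1.5053], 'ft_torque': [-0.0294, -0.0012, -0.0297], 'gripper_width': 0.011}
shift mm [-2.5 -3.4 -2.5] rotvec [-0.0004 -0.0032  0.004 ]
```

View pics/g2.png

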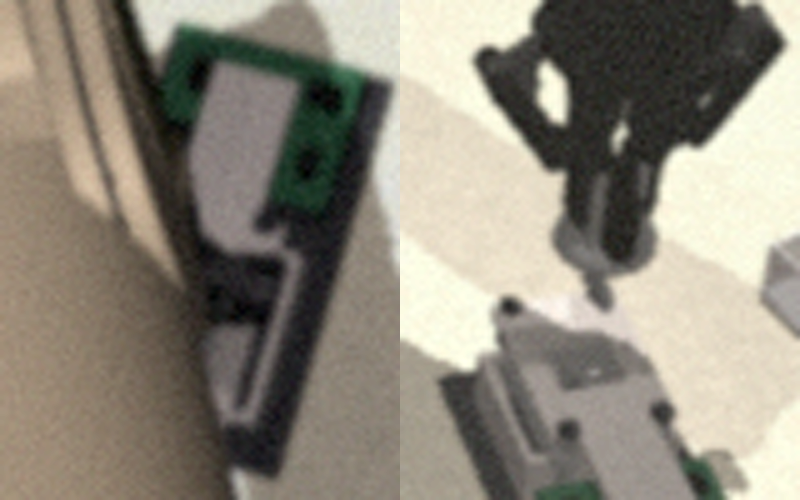

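```bash
cat >> h.py <<'E'
def proj(n,P):
    m=viewer.camera_model(n);R=np.array(m['R'])
    return cv2.projectPoints(np.array([P],float),cv2.Rodrigues(R)[0],np.array(m['t'],float),np.array(m['K'],float),np.array([m['k1'],0,0,0,0.]))[0][0,0]
E
python3 - <<'E'
from h import *
p=status.state()['tcp_pos']; f=p[2]-.0571
u=proj('scene',[p[0],p[1],f+.0335]);print('collar pred',u,'crop',(u+.5-[345,110])*5+[400,0])
a=np.radians(-14.2)
for h,r in((.0305,.023),(.0365,.023)):
    q=np.array([proj('scene',[p[0]+r*np.cos(t),p[1]+r*np.sin(t),f+h]) for t in np.linspace(0,6.28,60)]);q=(q+.5-[345,110])*5+[400,0];print('rim',h,'u',q[:,0].min(),q[:,0].max(),'v',q[:,1].min(),q[:,1].max())
for s in(-1,1):
  for t in(-1,1):
    u=proj('scene',[p[0]+s*.012*np.cos(a)-t*.0035*np.sin(a),p[1]+s*.012*np.sin(a)+t*.0035*np.cos(a),f]);print('foot',s,t,(u+.5-[345,110])*5+[400,0])
im=cv2.imread('pics/scene2.png');im0=cv2.imread('pics/scene0.png')
print('collar row g', im[158,370:402].max(1), im[160,370:402].max(1))
E
```

```text
collar pred [384.89317761 158.23958307] crop [601.96588805 243.69791537]
rim 0.0305 u 548.535200927725 654.0932122111252 v 214.52224440691708 284.37638504674794
rim 0.0365 u 549.7310129398977 655.7560118379854 v 203.97620585536202 273.83886937533134
foot -1 -1 [577.77306266 285.02854608]
foot -1 1 [592.46464531 282.34480878]
foot 1 -1 [595.92311029 320.26246671]
foot 1 1 [610.79884304 317.50161761]
collar row g [131 131 132 129 122  90  56  55  57  57  56  60  53  56  51  35  25  21
  24  22  20  24  46  52  56  68 100 124 128 129 135 136] [129 131 131 130 127 119  91  61  59  62  68  68  70  65  65  54  36  23
  24  24  22  31  45  55  55  74 107 127 131 128 129 127]
```

Emit:
move_arm([
  {"x": -1,"y": -2,"z": 5,"wx": 0,"wy": -0.003,"wz": 0.004,"hand": 1},
  {"x": -2.5,"y": -3.4,"z": 13,"wx": 0,"wy": -0.003,"wz": 0.004,"hand": 1},
  {"x": -2.5,"y": -3.4,"z": 20,"wx": 0,"wy": -0.003,"wz": 0.004,"hand": 1},
  {"x": -2.5,"y": -3.4,"z": 23,"wx": 0,"wy": -0.003,"wz": 0.004,"hand": 1},
  {"x": -2.5,"y": -3.4,"z": 24,"wx": 0,"wy": -0.003,"wz": 0.004,"hand": 1},
  {"x": -2.5,"y": -3.4,"z": 24,"wx": 0,"wy": -0.003,"wz": 0.004,"hand": 1},
  {"x": -2.5,"y": -3.4,"z": 24,"wx": 0,"wy": -0.003,"wz": 0.004,"hand": 1},
])

```text
time: 5.8
tcp_pos: [0.5056, 0.1748, 0.1245]
orientation: [0.001, 0.126, 0.992, -0.0]
contact_force: [-0.5, 0.6, -1.2]
gripper_width: 0.011
```

```bash
cat > ov.py <<'E'
from h import *
def ov(tag,off=.0571):
    st();im,d=grab('scene',tag);p=status.state()['tcp_pos']; f=p[2]-off
    X0,Y0,k=345,120,8
    c=cv2.convertScaleAbs(cv2.resize(im[Y0:Y0+75,X0:X0+75],None,fx=k,fy=k,interpolation=cv2.INTER_CUBIC),alpha=1.8)
    P=lambda X:tuple(int(v) for v in ((proj('scene',X)+.5-[X0,Y0])*k))
    a=np.radians(-14.2);ex=np.array([np.cos(a),np.sin(a),0]);ey=np.array([-np.sin(a),np.cos(a),0]);o=np.array([p[0],p[1],f])
    def poly(L,col): cv2.polylines(c,[np.array([P(x) for x in L])],True,col,1)
    for h in(.0305,.0365): poly([o+.023*(np.cos(t)*ex+np.sin(t)*ey)+[0,0,h] for t in np.linspace(0,6.28,60)],(0,0,255))
    poly([o+s*.012*ex+t*.0035*ey for s,t in((-1,-1),(1,-1),(1,1),(-1,1))],(0,0,255))
    b=np.array([.5044,.1788,.055]);poly([b+s*.017*ex+t*.015*ey for s,t in((-1,-1),(1,-1),(1,1),(-1,1))],(0,200,0))
    cv2.imwrite(f'pics/{tag}z.png',c)
E
python3 -c "
from ov import *
ov('s3')"
```

```text
{'time': 5.8, 'qpos': [-0.84, 0.2542, 0.4808, 1.8707, -0.1339, 1.0473, 1.0137], 'tcp_pos': [0.5056, 0.1748, 0.1245], 'orientation': [0.0006, 0.1256, 0.9921, -0.0001], 'contact_force': [-0.4715, 0.6312, -1.1612], 'ft_torque': [0.0206, 0.0388, 0.0175], 'gripper_width': 0.011}
```

View pics/s3z.png

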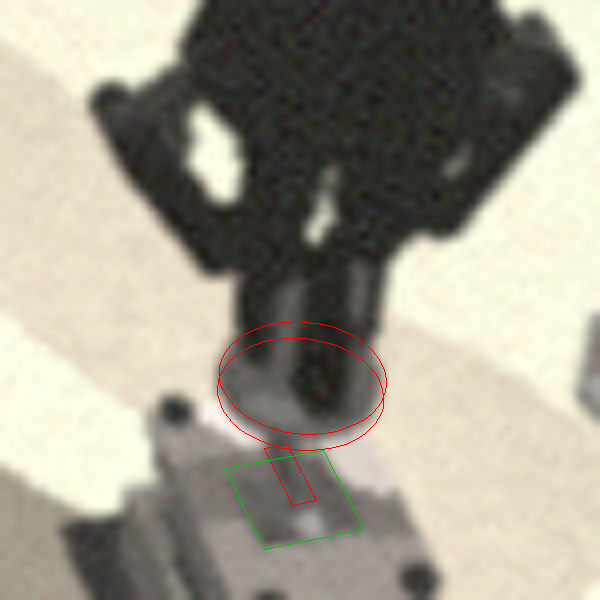

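```bash
python3 - <<'E'
from h import *
def cloud(tag,x0,y0,w,h):
    d=np.load(f'pics/{tag}.npy');m=viewer.camera_model('scene');K=np.array(m['K']);R=np.array(m['R']);t=np.array(m['t'])
    vv,uu=np.mgrid[y0:y0+h,x0:x0+w];dd=d[vv,uu]
    p=cv2.undistortPoints(np.c_[uu.ravel(),vv.ravel()].astype(float)[:,None],K,np.array([m['k1'],0,0,0,0.]))[:,0]
    return ((np.c_[p,np.ones(len(p))]*dd.reshape(-1,1)-t)@R).reshape(h,w,3)
c=cloud('s3',345,120,75,75); f=.1245-.0571
o=np.array([.5056,.1748])
r=np.hypot(*(c[...,:2]-o).transpose(2,0,1))
print('collar-top band z hist (14<r<24)');z=c[...,2]
for lo in np.arange(.05,.13,.004):
    s=(r<.03)&(z>=lo)&(z<lo+.004); 
    if s.sum():
        P=c[s]; print(round(lo,3),s.sum(),P[:,:2].mean(0).round(4),P[:,:2].min(0).round(4),P[:,:2].max(0).round(4), 'uv',(np.argwhere(s).mean(0)[::-1]).round(1))
c0=cloud('scene0',350,150,80,70);s=(abs(c0[...,2]-.055)<.004);print('bar z',np.median(c0[s][:,2]))
c0=cloud('scene0',0,250,100,100);print('bench z',np.median(c0[...,2]))
E
```

```text
collar-top band z hist (14<r<24)
0.05 16 [0.5012 0.17  ] [0.4804 0.1459] [0.5301 0.1966] uv [32.2 63.1]
0.054 193 [0.508  0.1722] [0.476  0.1466] [0.5349 0.2041] uv [34.9 63.5]
0.058 41 [0.506  0.1759] [0.4769 0.152 ] [0.5353 0.203 ] uv [35.9 61.6]
0.066 1 [0.5134 0.1701] [0.5134 0.1701] [0.5134 0.1701] uv [36. 61.]
0.07 6 [0.5089 0.1718] [0.4962 0.1687] [0.5182 0.1763] uv [35.7 58.3]
0.074 16 [0.5108 0.1718] [0.5007 0.1678] [0.5172 0.1765] uv [36.2 57.9]
0.078 4 [0.5078 0.1733] [0.5065 0.1706] [0.5088 0.1751] uv [36.2 55.5]
0.082 1 [0.5085 0.1718] [0.5085 0.1718] [0.5085 0.1718] uv [36. 55.]
0.098 13 [0.5166 0.1627] [0.4975 0.1526] [0.5272 0.1851] uv [35.4 52.5]
0.102 85 [0.5134 0.1684] [0.4838 0.1518] [0.5286 0.1962] uv [36.9 49.5]
0.106 36 [0.5107 0.1657] [0.4922 0.1521] [0.5268 0.1929] uv [35.3 48.3]
0.11 12 [0.5168 0.1683] [0.5083 0.1608] [0.5267 0.1899] uv [38.1 47.8]
0.114 18 [0.5182 0.1665] [0.5052 0.1571] [0.5285 0.1825] uv [37.9 47.3]
0.118 29 [0.514  0.1667] [0.4939 0.1564] [0.5276 0.1897] uv [37.1 44.6]
0.122 24 [0.5149 0.1693] [0.4928 0.1561] [0.5266 0.1917] uv [38.5 43. ]
0.126 25 [0.5145 0.1662] [0.4921 0.1559] [0.5271 0.189 ] uv [37.4 42. ]
bar z 0.056627692231316945
bench z 0.0021926577240443017
```

```bash
python3 -c "
from h import *
rel([.5045,.1764,.0931],165.7)"
```

```text
shift mm [ 1.5  1.2 31.5] rotvec [ 0.0002  0.0013 -0.0021]
```

Emit:
move_arm([
  {"x": 1,"y": 1,"z": 3,"wx": 0,"wy": 0.001,"wz": -0.002,"hand": 1},
  {"x": 1.5,"y": 1.2,"z": 9,"wx": 0,"wy": 0.001,"wz": -0.002,"hand": 1},
  {"x": 1.5,"y": 1.2,"z": 15,"wx": 0,"wy": 0.001,"wz": -0.002,"hand": 1},
  {"x": 1.5,"y": 1.2,"z": 21,"wx": 0,"wy": 0.001,"wz": -0.002,"hand": 1},
  {"x": 1.5,"y": 1.2,"z": 26,"wx": 0,"wy": 0.001,"wz": -0.002,"hand": 1},
  {"x": 1.5,"y": 1.2,"z": 29,"wx": 0,"wy": 0.001,"wz": -0.002,"hand": 1},
  {"x": 1.5,"y": 1.2,"z": 31,"wx": 0,"wy": 0.001,"wz": -0.002,"hand": 1},
  {"x": 1.5,"y": 1.2,"z": 31,"wx": 0,"wy": 0.001,"wz": -0.002,"hand": 1},
])

```text
time: 6.65
tcp_pos: [0.5043, 0.1762, 0.0931]
orientation: [-0.0, 0.125, 0.992, -0.0]
contact_force: [-0.3, 0.7, -0.9]
gripper_width: 0.0111
```

Emit:
move_arm([
  {"x": 0,"y": 0,"z": 0.5,"wx": 0,"wy": 0,"wz": 0,"hand": 1},
  {"x": 0,"y": 0,"z": 1,"wx": 0,"wy": 0,"wz": 0,"hand": 1},
  {"x": 0,"y": 0,"z": 1.5,"wx": 0,"wy": 0,"wz": 0,"hand": 1},
  {"x": 0,"y": 0,"z": 2,"wx": 0,"wy": 0,"wz": 0,"hand": 1},
])

```text
time: 7.05
tcp_pos: [0.5044, 0.1763, 0.0914]
orientation: [0.0, 0.125, 0.992, -0.0]
contact_force: [0.5, 0.2, -1.9]
gripper_width: 0.0116
```

Emit:
move_arm([
  {"x": 0,"y": 0,"z": 0.7,"wx": 0,"wy": 0,"wz": 0,"hand": 1},
  {"x": 0,"y": 0,"z": 1.4,"wx": 0,"wy": 0,"wz": 0,"hand": 1},
  {"x": 0,"y": 0,"z": 2.1,"wx": 0,"wy": 0,"wz": 0,"hand": 1},
  {"x": 0,"y": 0,"z": 2.7,"wx": 0,"wy": 0,"wz": 0,"hand": 1},
  {"x": 0,"y": 0,"z": 3.2,"wx": 0,"wy": 0,"wz": 0,"hand": 1},
  {"x": 0,"y": 0,"z": 3.2,"wx": 0,"wy": 0,"wz": 0,"hand": 1},
])

```text
time: 7.65
tcp_pos: [0.5043, 0.1762, 0.088]
orientation: [-0.0, 0.125, 0.992, -0.0]
contact_force: [0.2, 0.7, -1.9]
gripper_width: 0.0109
```

Emit:
move_arm([
  {"x": 0,"y": 0,"z": 0.5,"wx": 0,"wy": 0,"wz": 0,"hand": 1},
  {"x": 0,"y": 0,"z": 1,"wx": 0,"wy": 0,"wz": 0,"hand": 1},
  {"x": 0,"y": 0,"z": 1.5,"wx": 0,"wy": 0,"wz": 0,"hand": 1},
  {"x": 0,"y": 0,"z": 2,"wx": 0,"wy": 0,"wz": 0,"hand": 1},
  {"x": 0,"y": 0,"z": 2,"wx": 0,"wy": 0,"wz": 0,"hand": 1},
])

```text
time: 8.15
tcp_pos: [0.5043, 0.1763, 0.086]
orientation: [-0.0, 0.125, 0.992, -0.0]
contact_force: [-0.2, -0.0, -1.7]
gripper_width: 0.0111
```

Emit:
move_arm([
  {"x": 0,"y": 0,"z": 0.5,"wx": 0,"wy": 0,"wz": 0,"hand": 1},
  {"x": 0,"y": 0,"z": 1,"wx": 0,"wy": 0,"wz": 0,"hand": 1},
  {"x": 0,"y": 0,"z": 1.5,"wx": 0,"wy": 0,"wz": 0,"hand": 1},
  {"x": 0,"y": 0,"z": 2,"wx": 0,"wy": 0,"wz": 0,"hand": 1},
  {"x": 0,"y": 0,"z": 2.5,"wx": 0,"wy": 0,"wz": 0,"hand": 1},
  {"x": 0,"y": 0,"z": 3,"wx": 0,"wy": 0,"wz": 0,"hand": 1},
  {"x": 0,"y": 0,"z": 3,"wx": 0,"wy": 0,"wz": 0,"hand": 1},
])

```text
time: 8.85
tcp_pos: [0.5043, 0.1763, 0.083]
orientation: [-0.0, 0.125, 0.992, -0.0]
contact_force: [-0.3, 0.4, -0.5]
gripper_width: 0.0111
```

Emit:
move_arm([
  {"x": 0,"y": 0,"z": 0.5,"wx": 0,"wy": 0,"wz": 0,"hand": 1},
  {"x": 0,"y": 0,"z": 1,"wx": 0,"wy": 0,"wz": 0,"hand": 1},
  {"x": 0,"y": 0,"z": 1.5,"wx": 0,"wy": 0,"wz": 0,"hand": 1},
  {"x": 0,"y": 0,"z": 2,"wx": 0,"wy": 0,"wz": 0,"hand": 1},
  {"x": 0,"y": 0,"z": 2.5,"wx": 0,"wy": 0,"wz": 0,"hand": 1},
  {"x": 0,"y": 0,"z": 2.5,"wx": 0,"wy": 0,"wz": 0,"hand": 1},
])

```text
time: 9.45
tcp_pos: [0.5044, 0.1763, 0.0807]
orientation: [0.0, 0.125, 0.992, -0.0]
contact_force: [-1.2, 0.3, 1.6]
gripper_width: 0.0112
```

Emit:
move_arm([
  {"x": 0,"y": 0,"z": 0.5,"wx": 0,"wy": 0,"wz": 0,"hand": 1},
  {"x": 0,"y": 0,"z": 1,"wx": 0,"wy": 0,"wz": 0,"hand": 1},
  {"x": 0,"y": 0,"z": 1.5,"wx": 0,"wy": 0,"wz": 0,"hand": 1},
  {"x": 0,"y": 0,"z": 2,"wx": 0,"wy": 0,"wz": 0,"hand": 1},
  {"x": 0,"y": 0,"z": 2.5,"wx": 0,"wy": 0,"wz": 0,"hand": 1},
  {"x": 0,"y": 0,"z": 3,"wx": 0,"wy": 0,"wz": 0,"hand": 1},
  {"x": 0,"y": 0,"z": 3,"wx": 0,"wy": 0,"wz": 0,"hand": 1},
])

```text
time: 10.15
tcp_pos: [0.5044, 0.1763, 0.0776]
orientation: [0.0, 0.125, 0.992, -0.0]
contact_force: [-2.2, -0.6, 4.2]
gripper_width: 0.0106
```

Emit:
move_arm([
  {"x": 0,"y": 0,"z": 0.5,"wx": 0,"wy": 0,"wz": 0,"hand": 1},
  {"x": 0,"y": 0,"z": 1,"wx": 0,"wy": 0,"wz": 0,"hand": 1},
  {"x": 0,"y": 0,"z": 1.5,"wx": 0,"wy": 0,"wz": 0,"hand": 1},
  {"x": 0,"y": 0,"z": 2,"wx": 0,"wy": 0,"wz": 0,"hand": 1},
  {"x": 0,"y": 0,"z": 2.5,"wx": 0,"wy": 0,"wz": 0,"hand": 1},
  {"x": 0,"y": 0,"z": 3,"wx": 0,"wy": 0,"wz": 0,"hand": 1},
  {"x": 0,"y": 0,"z": 3.5,"wx": 0,"wy": 0,"wz": 0,"hand": 1},
  {"x": 0,"y": 0,"z": 3.5,"wx": 0,"wy": 0,"wz": 0,"hand": 1},
])

```text
time: 10.95
tcp_pos: [0.5044, 0.1763, 0.0742]
orientation: [0.0, 0.125, 0.992, -0.0]
contact_force: [-3.5, -1.9, 7.4]
gripper_width: 0.0111
```

Emit:
move_arm([
  {"x": 0,"y": 0,"z": 0.5,"wx": 0,"wy": 0,"wz": 0,"hand": 1},
  {"x": 0,"y": 0,"z": 1,"wx": 0,"wy": 0,"wz": 0,"hand": 1},
  {"x": 0,"y": 0,"z": 1.5,"wx": 0,"wy": 0,"wz": 0,"hand": 1},
  {"x": 0,"y": 0,"z": 2,"wx": 0,"wy": 0,"wz": 0,"hand": 1},
  {"x": 0,"y": 0,"z": 2.5,"wx": 0,"wy": 0,"wz": 0,"hand": 1},
  {"x": 0,"y": 0,"z": 2.8,"wx": 0,"wy": 0,"wz": 0,"hand": 1},
  {"x": 0,"y": 0,"z": 2.8,"wx": 0,"wy": 0,"wz": 0,"hand": 1},
])

```text
time: 11.65
tcp_pos: [0.5044, 0.1763, 0.0716]
orientation: [-0.0, 0.125, 0.992, -0.0]
contact_force: [-3.8, -2.3, 9.3]
gripper_width: 0.0109
```

```bash
python3 - <<'E'
from ov import *
ov('s4')
d=np.load('pics/s4.npy')
# bar z change from depth on the bar's board-side part, before/after; also board for reference
d0=np.load('pics/scene0.npy')
for P in([.565,.163,.055],[.55,.167,.055],[.60,.16,.055]):
    u=np.round(proj('scene',P)).astype(int); s=np.s_[u[1]-1:u[1]+2,u[0]-1:u[0]+2]
    print(u,[atd('scene',*u,float(np.median(x[s])))[2].round(4) for x in(d0,d)])
E
```

```text
{'time': 11.65, 'qpos': [-0.8214, 0.328, 0.4626, 1.9124, -0.1788, 0.9413, 1.0466], 'tcp_pos': [0.5044, 0.1763, 0.0716], 'orientation': [-0.0, 0.1246, 0.9922, -0.0], 'contact_force': [-3.7889, -2.3486, 9.3193], 'ft_torque': [-0.3021, 0.8141, 0.0377], 'gripper_width': 0.0109}
[391 201] [np.float64(0.0573), np.float64(0.0461)]
[388 196] [np.float64(0.0565), np.float64(0.0475)]
[399 212] [np.float64(0.0575), np.float64(0.0462)]
```

View pics/s4z.png

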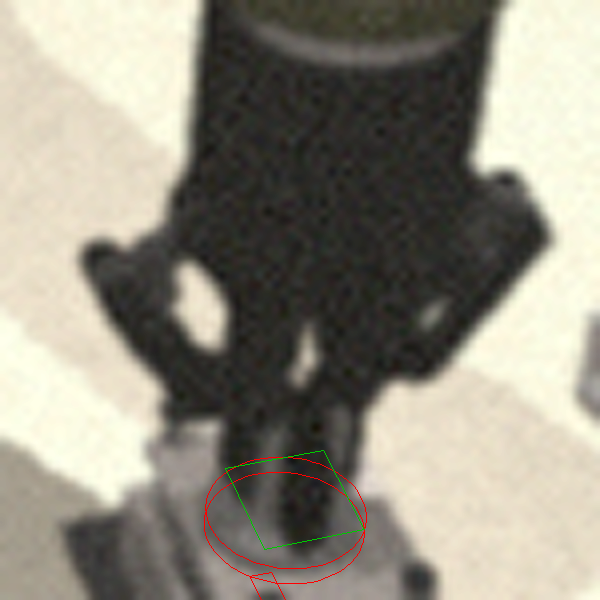

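Emit:
move_arm([
  {"x": 0.4,"y": -0.3,"z": 0.2,"wx": 0,"wy": 0,"wz": 0,"hand": 1},
  {"x": 0.8,"y": -0.6,"z": 0.4,"wx": 0,"wy": 0,"wz": 0,"hand": 1},
  {"x": 0.8,"y": -0.6,"z": 0.6,"wx": 0,"wy": 0,"wz": 0,"hand": 1},
  {"x": 0.8,"y": -0.6,"z": 0.6,"wx": 0,"wy": 0,"wz": 0,"hand": 1},
])

```text
time: 12.1
tcp_pos: [0.5043, 0.1763, 0.0715]
orientation: [0.001, 0.125, 0.992, 0.001]
contact_force: [-1.3, -1.4, 9.2]
gripper_width: 0.0113
```

Emit:
move_arm([
  {"x": 0.8,"y": -0.6,"z": 0,"wx": 0,"wy": 0,"wz": 0.06,"hand": 1},
  {"x": 0.8,"y": -0.6,"z": 0,"wx": 0,"wy": 0,"wz": 0.14,"hand": 1},
  {"x": 0.8,"y": -0.6,"z": 0,"wx": 0,"wy": 0,"wz": 0.24,"hand": 1},
  {"x": 0.8,"y": -0.6,"z": 0,"wx": 0,"wy": 0,"wz": 0.35,"hand": 1},
  {"x": 0.8,"y": -0.6,"z": 0,"wx": 0,"wy": 0,"wz": 0.35,"hand": 1},
])

```text
time: 12.6
tcp_pos: [0.5044, 0.176, 0.0719]
orientation: [0.002, 0.297, 0.955, 0.001]
contact_force: [1.9, 0.1, 9.8]
gripper_width: 0.0111
```

```bash
python3 -c "
from h import *
st()"
```

```text
{'time': 12.6, 'qpos': [-0.8754, 0.3329, 0.526, 1.9185, -0.2043, 0.9384, 0.7147], 'tcp_pos': [0.5044, 0.176, 0.0719], 'orientation': [0.0018, 0.2973, 0.9548, 0.0011], 'contact_force': [1.9414, 0.0766, 9.7605], 'ft_torque': [-0.1368, -0.2884, -0.0309], 'gripper_width': 0.0111}
```

Emit:
move_arm([
  {"x": 0,"y": 0,"z": 0.4,"wx": 0,"wy": 0,"wz": 0.1,"hand": 1},
  {"x": 0,"y": 0,"z": 0.4,"wx": 0,"wy": 0,"wz": 0.23,"hand": 1},
  {"x": 0,"y": 0,"z": 0.4,"wx": 0,"wy": 0,"wz": 0.36,"hand": 1},
  {"x": 0,"y": 0,"z": 0.4,"wx": 0,"wy": 0,"wz": 0.49,"hand": 1},
  {"x": 0,"y": 0,"z": 0.4,"wx": 0,"wy": 0,"wz": 0.62,"hand": 1},
  {"x": 0,"y": 0,"z": 0.4,"wx": 0,"wy": 0,"wz": 0.75,"hand": 1},
  {"x": 0,"y": 0,"z": 0.4,"wx": 0,"wy": 0,"wz": 0.84,"hand": 1},
  {"x": 0,"y": 0,"z": 0.4,"wx": 0,"wy": 0,"wz": 0.84,"hand": 1},
])

```text
time: 13.4
tcp_pos: [0.505, 0.1763, 0.0717]
orientation: [0.002, 0.661, 0.751, 0.002]
contact_force: [3.1, 0.8, 10.0]
gripper_width: 0.0111
```

```bash
python3 -c "
from h import *
st(); rel([.5045,.1764,.0716],75.8)"
```

```text
{'time': 13.4, 'qpos': [-1.0062, 0.3631, 0.6848, 1.9241, -0.2802, 0.9447, -0.0605], 'tcp_pos': [0.505, 0.1763, 0.0717], 'orientation': [0.0015, 0.6605, 0.7508, 0.0022], 'contact_force': [3.1457, 0.804, 10.0288], 'ft_torque': [0.1544, -0.6571, -0.0383], 'gripper_width': 0.0111}
shift mm [ 0.2 -0.4  0.1] rotvec [ 0.0052 -0.0017  0.3756]
```

Emit:
move_arm([
  {"x": 0,"y": 0.2,"z": 0,"wx": 0,"wy": 0,"wz": 0.1,"hand": 1},
  {"x": 0,"y": 0.4,"z": 0,"wx": 0,"wy": 0,"wz": 0.22,"hand": 1},
  {"x": 0,"y": 0.6,"z": 0,"wx": 0,"wy": 0,"wz": 0.33,"hand": 1},
  {"x": 0,"y": 0.7,"z": 0,"wx": 0,"wy": 0,"wz": 0.376,"hand": 1},
  {"x": 0,"y": 0.7,"z": 0,"wx": 0,"wy": 0,"wz": 0.376,"hand": 1},
  {"x": 0,"y": 0.7,"z": 0,"wx": 0,"wy": 0,"wz": 0.376,"hand": 1},
])

```text
time: 14.0
tcp_pos: [0.5055, 0.1762, 0.0717]
orientation: [0.001, 0.788, 0.615, 0.002]
contact_force: [3.4, 0.7, 10.2]
gripper_width: 0.0112
```

```bash
python3 -c "
from h import *
st(); rel([.505,.1764,.0716],75.8)"
```

```text
{'time': 14.0, 'qpos': [-1.0654, 0.3841, 0.7604, 1.9251, -0.3221, 0.9516, -0.3977], 'tcp_pos': [0.5055, 0.1762, 0.0717], 'orientation': [0.001, 0.7882, 0.6154, 0.0023], 'contact_force': [3.4183, 0.6728, 10.1672], 'ft_torque': [0.1029, -0.5944, -0.0243], 'gripper_width': 0.0112}
shift mm [ 0.  -0.5  0.1] rotvec [ 0.0044 -0.0024  0.0028]
```

Emit:
move_arm([
  {"x": 0,"y": 0,"z": -0.5,"wx": 0,"wy": 0,"wz": 0,"hand": 1},
  {"x": 0,"y": 0,"z": -1,"wx": 0,"wy": 0,"wz": 0,"hand": 1},
  {"x": 0,"y": 0,"z": -1.5,"wx": 0,"wy": 0,"wz": 0,"hand": 1},
  {"x": 0,"y": 0,"z": -2,"wx": 0,"wy": 0,"wz": 0,"hand": 1},
  {"x": 0,"y": 0,"z": -2.5,"wx": 0,"wy": 0,"wz": 0,"hand": 1},
  {"x": 0,"y": 0,"z": -2.5,"wx": 0,"wy": 0,"wz": 0,"hand": 1},
])

```text
time: 14.6
tcp_pos: [0.5055, 0.1762, 0.074]
orientation: [0.001, 0.788, 0.615, 0.002]
contact_force: [4.1, 0.6, 7.2]
gripper_width: 0.0111
```

Emit:
move_arm([
  {"x": 0,"y": 0,"z": -0.4,"wx": 0,"wy": 0,"wz": 0,"hand": 1},
  {"x": 0,"y": 0,"z": -0.8,"wx": 0,"wy": 0,"wz": 0,"hand": 1},
  {"x": 0,"y": 0,"z": -1.2,"wx": 0,"wy": 0,"wz": 0,"hand": 1},
  {"x": 0,"y": 0,"z": -1.6,"wx": 0,"wy": 0,"wz": 0,"hand": 1},
  {"x": 0,"y": 0,"z": -1.6,"wx": 0,"wy": 0,"wz": 0,"hand": 1},
  {"x": 0,"y": 0,"z": -1.6,"wx": 0,"wy": 0,"wz": 0,"hand": 1},
])

```text
time: 15.2
tcp_pos: [0.5054, 0.1762, 0.0755]
orientation: [0.001, 0.788, 0.615, 0.002]
contact_force: [5.0, 1.3, 5.8]
gripper_width: 0.011
```

Emit:
move_arm([
  {"x": 0,"y": 0,"z": -0.4,"wx": 0,"wy": 0,"wz": 0,"hand": 1},
  {"x": 0,"y": 0,"z": -0.8,"wx": 0,"wy": 0,"wz": 0,"hand": 1},
  {"x": 0,"y": 0,"z": -1.2,"wx": 0,"wy": 0,"wz": 0,"hand": 1},
  {"x": 0,"y": 0,"z": -1.2,"wx": 0,"wy": 0,"wz": 0,"hand": 1},
  {"x": 0,"y": 0,"z": -1.2,"wx": 0,"wy": 0,"wz": 0,"hand": 1},
])

```text
time: 15.7
tcp_pos: [0.5052, 0.1762, 0.0759]
orientation: [0.001, 0.788, 0.616, 0.002]
contact_force: [8.9, 1.8, -6.1]
gripper_width: 0.0112
```

Emit:
move_arm([
  {"x": 0,"y": 0.4,"z": 0.4,"wx": 0,"wy": 0,"wz": 0,"hand": 1},
  {"x": 0,"y": 0.8,"z": 0.7,"wx": 0,"wy": 0,"wz": 0,"hand": 1},
  {"x": 0,"y": 0.8,"z": 0.7,"wx": 0,"wy": 0,"wz": 0,"hand": 1},
  {"x": 0,"y": 0.8,"z": 0.7,"wx": 0,"wy": 0,"wz": 0,"hand": 1},
])

```text
time: 16.1
tcp_pos: [0.5054, 0.1762, 0.0757]
orientation: [0.001, 0.788, 0.616, 0.002]
contact_force: [2.9, 2.0, 5.9]
gripper_width: 0.0111
```

Emit:
move_arm([
  {"x": 0,"y": 0.4,"z": -0.4,"wx": 0,"wy": 0,"wz": 0,"hand": 1},
  {"x": 0,"y": 0.4,"z": -0.4,"wx": 0,"wy": 0,"wz": 0,"hand": 1},
  {"x": 0,"y": 0.4,"z": -0.4,"wx": 0,"wy": 0,"wz": 0,"hand": 1},
])

```text
time: 16.4
tcp_pos: [0.5054, 0.1762, 0.0758]
orientation: [0.0, 0.788, 0.616, 0.001]
contact_force: [4.6, 3.8, 2.1]
gripper_width: 0.0111
```

```bash
python3 -c "
from h import *
st()"
```

```text
{'time': 16.4, 'qpos': [-1.0674, 0.3788, 0.7632, 1.9208, -0.317, 0.9622, -0.4007], 'tcp_pos': [0.5054, 0.1762, 0.0758], 'orientation': [0.0003, 0.7881, 0.6156, 0.0013], 'contact_force': [4.5735, 3.797, 2.0917], 'ft_torque': [0.7166, -0.9268, -0.0107], 'gripper_width': 0.0111}
```

Emit:
move_arm([
  {"x": 0,"y": 0,"z": 0,"wx": 0,"wy": 0,"wz": 0,"hand": 0.5},
  {"x": 0,"y": 0,"z": 0,"wx": 0,"wy": 0,"wz": 0,"hand": 0.2},
  {"x": 0,"y": 0,"z": 0,"wx": 0,"wy": 0,"wz": 0,"hand": 0},
  {"x": 0,"y": 0,"z": 0,"wx": 0,"wy": 0,"wz": 0,"hand": 0},
  {"x": 0,"y": 0,"z": 0,"wx": 0,"wy": 0,"wz": 0,"hand": 0},
  {"x": 0,"y": 0,"z": 0,"wx": 0,"wy": 0,"wz": 0,"hand": 0},
])

```text
time: 17.0
tcp_pos: [0.5043, 0.1752, 0.0752]
orientation: [0.0, 0.788, 0.615, -0.0]
contact_force: [0.5, -0.7, 0.2]
gripper_width: 0.0424
```

Emit:
move_arm([
  {"x": 0,"y": 0,"z": -5,"wx": 0,"wy": 0,"wz": 0,"hand": 0},
  {"x": 0,"y": 0,"z": -15,"wx": 0,"wy": 0,"wz": 0,"hand": 0},
  {"x": 0,"y": 0,"z": -35,"wx": 0,"wy": 0,"wz": 0,"hand": 0},
  {"x": 0,"y": 0,"z": -60,"wx": 0,"wy": 0,"wz": 0,"hand": 0},
  {"x": 0,"y": 0,"z": -90,"wx": 0,"wy": 0,"wz": 0,"hand": 0},
  {"x": 0,"y": 0,"z": -120,"wx": 0,"wy": 0,"wz": 0,"hand": 0},
  {"x": 0,"y": 0,"z": -140,"wx": 0,"wy": 0,"wz": 0,"hand": 0},
  {"x": 0,"y": 0,"z": -150,"wx": 0,"wy": 0,"wz": 0,"hand": 0},
])

```text
time: 17.8
tcp_pos: [0.5051, 0.1754, 0.2279]
orientation: [0.0, 0.788, 0.615, 0.002]
contact_force: [0.8, -0.1, -0.7]
gripper_width: 0.0427
```

```bash
python3 - <<'E'
from h import *
st();im,d=grab('scene','s5');d0=np.load('pics/scene0.npy')
for P in([.565,.163,.055],[.55,.167,.055],[.60,.16,.055]):
    u=np.round(proj('scene',P)).astype(int); s=np.s_[u[1]-1:u[1]+2,u[0]-1:u[0]+2]
    print(u,[atd('scene',*u,float(np.median(x[s])))[2].round(4) for x in(d0,d)])
cv2.imwrite('pics/s5z.png',cv2.convertScaleAbs(cv2.resize(im[130:230,330:430],None,fx=6,fy=6,interpolation=cv2.INTER_CUBIC),alpha=1.8))
E
```

```text
{'time': 17.8, 'qpos': [-1.1723, 0.1715, 0.845, 1.7684, -0.1355, 1.2585, -0.5385], 'tcp_pos': [0.5051, 0.1754, 0.2279], 'orientation': [0.0, 0.7883, 0.6153, 0.0015], 'contact_force': [0.8006, -0.1147, -0.6562], 'ft_torque': [0.0056, -0.0459, 0.0073], 'gripper_width': 0.0427}
[391 201] [np.float64(0.0573), np.float64(0.0504)]
[388 196] [np.float64(0.0565), np.float64(0.0503)]
[399 212] [np.float64(0.0575), np.float64(0.0497)]
```

View pics/s5z.png

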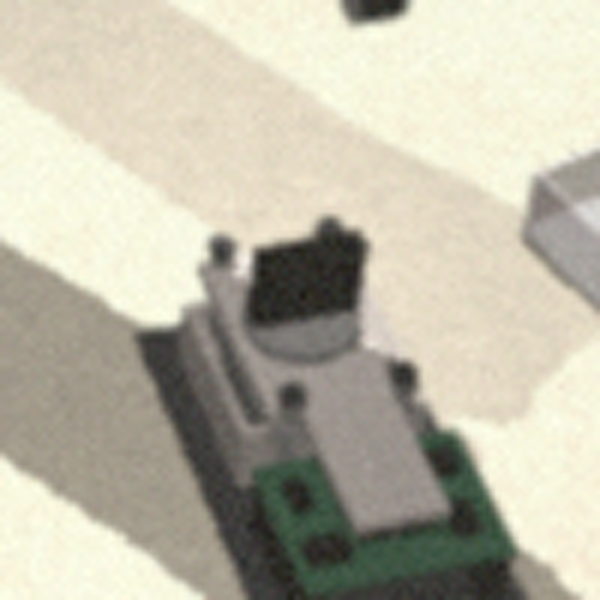

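The close-up, with the gripper withdrawn, shows the T-pin upright in the fixture at crop (305,285) (scene pixel about (381,177)). Its wing lies across the bar, and the bar is about 7 mm below rest.

```bash
python3 -c "
from h import *
print(arm.hand_in())"
```

```text
the job is handed in; nothing more can be done
None
```

The circuit board is clamped: the T-pin is locked in the fixture, holding the bar down, and I let go and handed the job in at about 18 s of the 61 s allowed.

- **Insertion:** I took the pin from its rack well and lowered it through the bar's opening. The camera had placed the slot about 2 mm off centre in fixture y. The head went straight in there with no contact, so I did not need to slide it across to find the slot.
- **Press and turn:** I pressed the bar down about 10 mm, with about 10 N read at the wrist. The quarter turn met almost no resistance.
- **Spring up:** The foot stopped rising at about 18.7 mm over the bench. Lifting about 1 mm further pulled back at about 6 N, as it should with the head against the groove roof.
- **Forces:** The highest readings were about 10 N vertical and 9 N sideways. The sideways load came while rising into the groove, and I relieved it before opening the gripper.

**Last checks:** With the gripper about 150 mm clear, the depth readings put the bar 6 to 8 mm below rest (about 6 mm expected). The final picture shows the pin upright with its wing across the bar.

**Disagreements:** The two cameras differed by about 2.5 mm in x, but agreed on the distance from pin to opening. The scene camera's depth reads about 1.5 mm high. The first move call was refused because its rows lacked some values, and nothing moved.

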